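Set the lot number on the coder

ROBOT

A 6-joint arm with a two-finger parallel gripper is mounted at the origin on the work surface. World frame = base frame: x ahead of the robot, y to its left, z up, the work surface at z = 0. Lengths are in m, angles in rad, forces in N, time in s.
With the tool pointing down it reaches from about 0.25 to 0.775 m from the base axis. Payload 4 kg.
Tool frame: the origin (TCP) lies at the very end of the fingers, on their centre line; the grasp point (between the pads) lies 19 mm behind it; z points along the fingers, y is the line along which they close (so a half turn about z gives the same grasp; the last joint's range is limited). The gripper opens to 94 mm and grips with 3 to 60 N. Pads are 16 mm wide; open, the fingers measure 119 mm over their backs; the gripper's body (75 mm by 177 mm) begins 78 mm behind the grasp point.
Start: joints at [1.198, 0.087, 1.371, -0, 1.684, -0.103], TCP at [0.147, 0.53, 0.206] pointing down, gripper open.
Joint ranges: [-3.1, 3.1], [-0.76, 2.03], [0.27, 2.55], [-1.08, 4.22], [0.17, 2.65], [-2.57, 2.57]. Speed limits (rad/s): [2.79, 2.79, 3.14, 3.14, 3.14, 3.14].

INTERFACE

Orientations are given as [roll, pitch, yaw] about the fixed x, y, z axes, in that order (R = Rz(yaw) Ry(pitch) Rx(roll)).
In Python, from bench import robot gives the robot as it stands. The module is installed in compiled form; this text tells all that it offers.
- The arm moves only by the tool move_arm, never from a script. Its argument "deltas" is one flat list of numbers, 7 for each row, row after row: the turn, a rotation vector about the tool's x, y, z in rad, then the shift along the tool's x, y, z in cm, then the closure, from -1 (fully open) to 1 (shut). A call has 1 to 8 rows; each row is the pose to reach, as a shift and turn from the pose commanded when the call began, along the tool's axes at that moment; what a row does not reach only later rows make up. A row lasts 1/10 s, in which the tool goes at most 50 mm and 8.59 degrees, less where a joint would pass 70% of its speed; a pose out of reach is approached as far as the arm can. A call with a gripper value outside its range is refused whole. The fingers move at their own pace and stop on an object; the grip force is fixed at half the most. Time passes only in rows, so rows that repeat a pose let the fingers close. It gives the time, the measured TCP pose, the force, the opening and the grip force at its end, in the units of the state.
- robot.get_obs(): the state, without advancing time (a new reading comes with each control period).
- robot.snapshot(name): name is "scene" or "top" or "wrist"; returns a dict with "image" (420x560x3 uint8, red, green, blue), "depth" (420x560 float32, m along the optical axis (not along the pixel's ray), 0 where there is no reading), "fov_y" (degrees; the focal length in pixels is half the picture's height over the tangent of half this angle, whatever the lens; pixels are square), "cx", "cy" (the principal point, pixels), "D" ([k1, k2, p1, p2, k3] as OpenCV has them; the pictures are not rectified), "origin" and "orientation" of the camera in the world; the wrist camera has in their place "T_tool_cam" (4x4, takes a point from camera to tool coordinates, whose origin is the TCP and whose axes are the flange's). Camera axes: x right, y up, looking along -z (the intrinsics and any distortion apply to the point x, -y, -z); pixel columns grow to the right and rows downward; lengths in m; the calibration is good to about 2 mm. A picture is of the moment at which its call begins: read the wrist's pose just before it.
- robot.close_job(): hands the job in; it is judged then, once.
The state is a dict: "time": time; "joint_positions": joint angles; "qvel": joint speeds; "joint_torque": joint torques, N m; "tool_pos": TCP position; "ee_rot": TCP orientation; "wrist_force": force on the tool from outside, world axes, zero at the start; "wrist_torque": the same for the moment, N m; "width": finger opening in m; "finger_force": force on a finger pad.
Only numpy, scipy, OpenCV 4.12 (cv2) and the standard library are available. Lean on these libraries where they do the work, as an engineer would, in place of code of your own. Each camera call takes 0.05 s, during which the arm holds its last target. There are 200 camera calls.

TASK

Set the coder to lot 6-5-2, read from left to right from the locking-bar side: with a fingertip on its rim roll the left wheel to 6 and the right wheel to 2, each settled on its numeral, and leave the middle wheel standing at 5. Never press on a wheel with more than 25 N. When the number stands, push the locking bar fully home towards the wheels and leave it there, and do not shift the loose things lying about.

Things in the scene. Friction and masses are not known exactly. Their poses are not given: they have to be found in the camera images.
- coder: aluminium lot-number coder bolted to the bed, foot plate 205 x 156 mm (its x -125 to +80), deck 73 mm high. Origin on the bed under the middle wheel; x points from the locking bar to the wheels, away from the robot (within 0.35 rad of world x), y left along the wheel axle, z up. Wheels at y = +38 (left), 0, -38 mm (right), axle at x 0, z 55, wheel tops z 83; black reading lines at x 0
- rim_left (a point): left numbered wheel: white plastic disc, 56 mm diameter, 16 mm wide, rim smooth, 10 mm proud of the coder's deck; turns both ways without stops. This point: on the axle at mid-width. The rim does not yield under a finger
- rim_mid (a point): middle numbered wheel, same make
- rim_right (a point): right numbered wheel, same make
- wheel_left (a joint): turn of the left wheel, rad: numeral d is on top, level with the reading lines, at 0.6283 d (+- whole turns). It grows as the top rolls to coder +x (away from the bar), 17.6 mm of rim a numeral. Spring detents: about 3 N along the rim lifts it over, past half way it snaps to the next numeral. Pressed with 8 to 15 N it follows a finger; lighter, the finger slips (friction 0.4 to 0.7)
- wheel_mid (a joint): turn of the middle wheel, same meaning; it stands at 5 (3.1416) at the start
- wheel_right (a joint): turn of the right wheel, same meaning as the left
- lockbar (a joint): travel of the locking bar: 0 drawn out (at the start), 0.010 m fully home at its stop (moved to coder +x). About 3 N sliding friction; stays where it is left. Its tongues enter beside the wheels only when every wheel stands on a numeral (within about 0.1 rad), and then lock them
- lock_tab (a point): middle of the top edge of the locking bar's upright steel thumb tab: 10 mm thick (coder x), 36 mm wide (coder y), top 33 mm above the deck; at coder (-79, 0, 106) mm when drawn out. It stands on a slide 24 x 68 mm, 5.3 mm high, between guide strips 8 mm high at y = +-39. Push its near face or pinch it; the wheels' slots begin 50 mm farther on
- vial_a: capped glass vial, 22 mm diameter, 44 mm tall, standing beside the coder; origin at its foot's centre; bystander
- vial_b: second such vial, on the coder's other side; bystander
- spare_wheel: spare blank white wheel lying flat on the bed, 56 mm diameter, 16 mm high, 12 mm bore; origin under its centre; bystander
- screwdriver: screwdriver lying on the bed; bystander
- wrench: wrench lying on the bed; bystander
- jar: white-capped jar, 60 mm diameter, 85 mm tall; origin under its centre; bystander
- cartons: bundle of flat cartons, 110 x 70 x 30 mm; origin under its centre; bystander
- cap_tray: open steel tray, 130 x 100 x 35 mm; origin under its centre; bystander

How it is judged:
On the way, in this order (a step that is already met when the one before it is completed fails the run):
1. all three wheels stand on 6-5-2, with the locking bar still drawn out ((value of joint wheel_left between -2.6633 and -2.3633 rad or value of joint wheel_left between 3.6199 and 3.9199 rad or value of joint wheel_left between 9.9031 and 10.2031 rad) and value of joint wheel_mid between 2.9916 and 3.2916 rad and (value of joint wheel_right between -5.1765 and -4.8765 rad or value of joint wheel_right between 1.1066 and 1.4066 rad or value of joint wheel_right between 7.3898 and 7.6898 rad) and value of joint lockbar below 0.004 m), for 0.2 s.
2. the locking bar is fully home (value of joint lockbar above 0.0085 m), for 0.2 s.
At the end, for the whole second after the job is handed in: The left wheel stands at 6, the middle at 5 and the right at 2 (each within 0.15 rad, whole turns allowed), and the locking bar is home (at least 8.5 of its 10 mm) and released ((value of joint wheel_left between -2.6633 and -2.3633 rad or value of joint wheel_left between 3.6199 and 3.9199 rad or value of joint wheel_left between 9.9031 and 10.2031 rad) and value of joint wheel_mid between 2.9916 and 3.2916 rad and (value of joint wheel_right between -5.1765 and -4.8765 rad or value of joint wheel_right between 1.1066 and 1.4066 rad or value of joint wheel_right between 7.3898 and 7.6898 rad) and value of joint lockbar above 0.0085 m); the robot touches nothing.
It fails at once if the middle wheel is turned off its 5 (by more than 0.3 rad) (value of joint wheel_mid above 3.4416 rad or value of joint wheel_mid below 2.8416 rad).
It fails at once if a wheel is pressed with more than 25 N (contact force between any of the fingers, the arm and wheel_left above 25 N or contact force between any of the fingers, the arm and wheel_mid above 25 N or contact force between any of the fingers, the arm and wheel_right above 25 N).
It fails at once if a loose bystander is shifted more than 20 mm (distance of any of vial_a, vial_b, spare_wheel, screwdriver, wrench, jar, cartons, cap_tray from where it was at the start of the episode above 0.02 m).
It also fails if it takes over 61 s, if anything falls off the work surface, if the arm or the gripper's body presses on something with over 40 N, if the wrist force passes 120 N, or if a joint passes its speed limit or range.

## Working session

There is one attempt and no reset: what is moved stays moved. The work goes in short steps, Python scripts to look and compute and a tool call to move; the robot and the scene stay as the last step left them, time stands still between calls to the robot, and variables do not carry over. Pictures are saved under pics/ and viewed, at most 10 in all, crops included, and the job is handed in when it is done.

Besides the shell and the picture viewer there is one more tool, called after "Call:" by a JSON object that holds its "name" and its "arguments", one argument or row to a line. move_arm: Moves the arm, as the interface text tells. Its arguments: {"type":"object","properties":{"deltas":{"type":"array","items":{"type":"number"}}},"required":["deltas"]}

```bash
ls; mkdir -p pics; cat > h.py <<'E'
import numpy as np, cv2
from scipy.spatial.transform import Rotation as R
from bench import robot
def K(s):
    f=210/np.tan(np.radians(s["fov_y"])/2); return np.array([[f,0,s["cx"]],[0,f,s["cy"]],[0,0,1.]])
def pose(s,o):
    if "T_tool_cam" in s:
        T=np.eye(4); T[:3,:3]=R.from_euler("xyz",o["ee_rot"]).as_matrix(); T[:3,3]=o["tool_pos"]
        T=T@np.array(s["T_tool_cam"]); return T[:3,:3],T[:3,3]
    q=np.array(s["orientation"]); 
    M=q if q.shape==(3,3) else R.from_euler("xyz",q).as_matrix()
    return M,np.array(s["origin"])
def cloud(s,o):
    """world xyz for each pixel (420,560,3), nan without depth"""
    v,u=np.mgrid[0:420,0:560].astype(float)
    p=cv2.undistortPoints(np.stack([u,v],-1).reshape(-1,1,2),K(s),np.array(s["D"],float)).reshape(420,560,2)
    d=np.where(s["depth"]>0,s["depth"],np.nan)
    c=np.stack([p[...,0]*d,-p[...,1]*d,-d],-1); M,t=pose(s,o); return c@M.T+t
def snap(n):
    o=robot.get_obs(); s=robot.snapshot(n); return s,o,cloud(s,o)
def proj(P,s,o):
    M,t=pose(s,o); c=(np.atleast_2d(P)-t)@M; c=c*[1,-1,-1]
    return cv2.projectPoints(c.reshape(-1,1,3),np.zeros(3),np.zeros(3),K(s),np.array(s["D"],float))[0].reshape(-1,2)
E
python3 - <<'E'
from h import *
import pickle
o=robot.get_obs(); print(o)
for n in("top","scene"):
    s,o,c=snap(n); print(n,s["fov_y"],s["origin"],s["orientation"],s["D"])
    cv2.imwrite(f"pics/{n}0.png",s["image"][...,::-1]); pickle.dump((s,o,c),open(n+".pkl","wb"))
E
```

```text
pics
{'time': 0.0, 'joint_positions': array([ 1.19790212e+00,  8.79744951e-02,  1.37226417e+00, -2.70097446e-05,
        1.68361695e+00, -1.03096414e-01]), 'qvel': array([-0.00053915, -0.00111056,  0.00064479,  0.00098081,  0.00010121,
        0.00155843]), 'joint_torque': array([ 2.42592141e-04, -3.40183032e+01, -3.02431726e+01,  7.18328683e-02,
        3.29020887e-02, -1.71527136e-04]), 'tool_pos': array([0.14640069, 0.52957362, 0.20428852]), 'ee_rot': array([-3.13933895e+00, -2.06187039e-04,  2.87179162e+00]), 'wrist_force': array([-0.10224942,  0.9918843 ,  0.25143497]), 'wrist_torque': array([ 0.02385147,  0.03334136, -0.01673365]), 'finger_force': 0.0, 'width': 0.0941283616133933}
top 55.84959259896994 [ 0.43665771 -0.00749515  1.11262808] [ 0.0988347  -0.00374861 -1.57542974] [-0.09477627  0.          0.          0.          0.        ]
scene 55.339947337313184 [1.00014643 0.31982565 0.8716807 ] [0.63222005 0.01317091 2.18444082] [0.03021241 0.         0.         0.         0.        ]
```

View pics/top0.png

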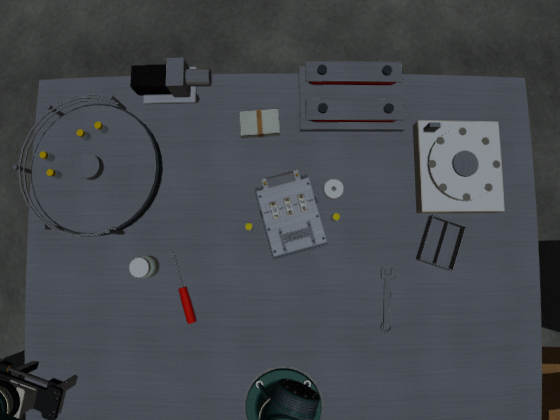

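View pics/scene0.png

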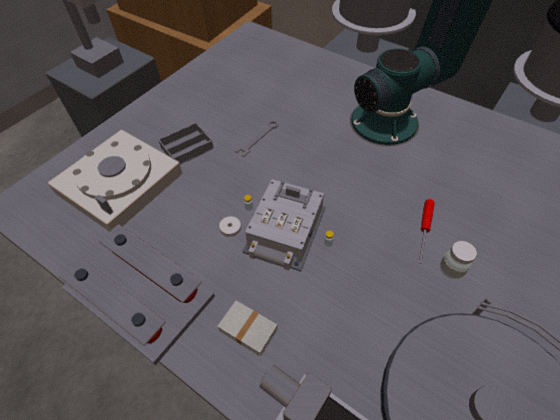

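The top view shows the coder near (291,212). Its wheels are at about (275,209), (289,206) and (303,202), and the tab is near (297,237). The vials are at (249,227) and (337,217), and the spare wheel is at (334,188). The scene view agrees. Next I'll fit the coder's pose.

```bash
python3 - <<'E'
from h import *
import pickle
s,o,c=pickle.load(open("top.pkl","rb"))
roi=c[160:265,235:350]
for uv in[(291,188),(270,222),(310,222),(275,209),(288,206),(303,202),(297,237),(249,227),(337,217),(334,188),(160,245+0)]:
    print(uv,c[uv[1],uv[0]].round(4))
z=c[...,2]; m=np.zeros(z.shape,bool); m[165:265,250:330]=True
d=m&(abs(z-.073)<.006)
P=c[d]; r=cv2.minAreaRect((P[:,:2]*1000).astype(np.float32)); print("deck",r,np.median(P[:,2]))
w=m&(z>.079)&(z<.09); n,l,st,ce=cv2.connectedComponentsWithStats(w.astype(np.uint8))
for i in range(1,n): print(st[i],c[l==i].mean(0).round(4),c[l==i].max(0))
t=m&(z>.095); print("tab",c[t].mean(0),c[t].max(0),c[t].min(0))
E
```

```text
(291, 188) [ 0.5923 -0.0254  0.0755]
(270, 222) [0.5027 0.0303 0.073 ]
(310, 222) [ 0.5023 -0.075   0.0711]
(275, 209) [0.5365 0.0169 0.0783]
(288, 206) [ 0.5438 -0.0172  0.0822]
(303, 202) [ 0.554  -0.0564  0.0834]
(297, 237) [ 0.4629 -0.0402  0.0783]
(249, 227) [0.4912 0.088  0.044 ]
(337, 217) [ 0.5173 -0.1502  0.0436]
(334, 188) [ 0.6029 -0.1487  0.0022]
(160, 245) [0.4433 0.3433 0.0018]
deck ((519.2046508789062, -23.61853790283203), (178.6064453125, 144.26333618164062), 15.070769309997559) 0.07286488495024002
[297 193   1   1   1] [ 0.5784 -0.0411  0.079 ] [ 0.57844552 -0.0410696   0.07900097]
[298 196   8  12  54] [ 0.556  -0.0531  0.0817] [ 0.57026177 -0.04350626  0.08732852]
[284 199   8  13  59] [ 0.5468 -0.0165  0.0816] [ 0.56258802 -0.00674405  0.08509963]
[270 204   8  11  56] [0.5371 0.0207 0.0822] [0.5495535  0.02994288 0.08684201]
[276 215   1   1   1] [0.5205 0.0143 0.0798] [0.52052895 0.01430708 0.079829  ]
[278 214   1   1   1] [0.5231 0.0091 0.08  ] [0.52311848 0.00906786 0.07997288]
[306 221  10  23  60] [ 0.4759 -0.0757  0.0813] [ 0.50446635 -0.0640196   0.085197
[... 800 characters left out ...]
1] [ 0.4759 -0.022   0.0803] [ 0.47592917 -0.02204886  0.08025069]
[285 234   5   6  11] [ 0.4641 -0.0154  0.0802] [ 0.47080076 -0.00898566  0.08232386]
[298 235   4   4   5] [ 0.4644 -0.0475  0.0807] [ 0.4678671  -0.04276514  0.08422229]
[303 234   5   3   6] [ 0.4666 -0.0602  0.0806] [ 0.47052605 -0.05581584  0.08225638]
[297 236   1   1   1] [ 0.4654 -0.0402  0.0801] [ 0.46544426 -0.04021093  0.08009134]
[285 238   1   1   1] [ 0.4604 -0.009   0.079 ] [ 0.46041991 -0.0089628   0.07903251]
[292 238   3   3   5] [ 0.4577 -0.0298  0.0796] [ 0.46028786 -0.02715246  0.08001531]
tab [ 0.46956416 -0.03695996  0.10496837] [ 0.4774775  -0.01912118  0.10961078] [ 0.46229214 -0.05467969  0.0950126 ]
```

```bash
cat >> h.py <<'E'
YAW=0.2505; C=np.array([0.5468,-0.0163,0]); RC=R.from_euler("z",YAW).as_matrix()
def cod(p): return (np.asarray(p)-C)@RC
def wor(p): return C+RC@np.asarray(p)
def go(pc,yaw=None):
    """shift to coder point pc / tool yaw, in tool axes: rotvec, cm"""
    o=robot.get_obs(); Rt=R.from_euler("xyz",o["ee_rot"])
    G=R.from_euler("xyz",[np.pi,0,YAW+np.pi/2 if yaw is None else yaw])
    print("rot",(Rt.inv()*G).as_rotvec().round(4),"cm",(Rt.inv().apply(wor(pc)-o["tool_pos"])*100).round(2),"now coder",(cod(o["tool_pos"])*1000).round(1),"F",(RC.T@o["wrist_force"]).round(1),"t",o["time"])
E
python3 - <<'E'
from h import *
go([-.04,0,.25])
print(robot.snapshot("wrist")["T_tool_cam"])
E
```

```text
rot [-1.8000e-03  8.0000e-04  1.0505e+00] cm [-49.67 -43.95  -4.48] now coder [-252.5  628.2  204.5] F [-0.7  0.7  0.4] t 0.1
[[-1.22061950e-03  9.58859821e-01  2.83877358e-01  8.41849747e-02]
 [ 9.99998965e-01  1.38666819e-03 -3.83976291e-04  3.97306894e-04]
 [-7.61823141e-04  2.83876595e-01 -9.58860521e-01 -1.79867972e-01]
 [ 0.00000000e+00  0.00000000e+00  0.00000000e+00  1.00000000e+00]]
```

Call:
{"name": "move_arm", "arguments": {
  "deltas": [0,0,0,0,0,-4.5,1,0,0,0.15,-6.2,-5.5,-4.5,1,0,0,0.3,-12.4,-11,-4.5,1,0,0,0.45,-18.6,-16.5,-4.5,1,0,0,0.6,-24.8,-22,-4.5,1,0,0,0.75,-31,-27.5,-4.5,1,0,0,0.9,-37.2,-33,-4.5,1,0,0,1.05,-43.4,-38.5,-4.5,1]
}}

```text
time: 0.95
tool_pos: [0.3375, 0.2346, 0.2503]
ee_rot: [3.141, -0.0, 1.816]
wrist_force: [0.3, 0.1, -0.5]
width: 0.0335
finger_force: 0.0
```

```bash
python3 -c "
from h import *
go([-.04,0,.25])"
```

```text
rot [ 0.0004 -0.0002 -0.0052] cm [-29.45  10.21   0.03] now coder [-140.6  295.   250.3] F [ 0.3  0.  -0.5] t 0.95
```

Call:
{"name": "move_arm", "arguments": {
  "deltas": [0,0,0,-4.9,1.7,0,1,0,0,0,-9.8,3.4,0,1,0,0,0,-14.7,5.1,0,1,0,0,0,-19.6,6.8,0,1,0,0,0,-24.5,8.5,0,1,0,0,0,-29.4,10.2,0,1,0,0,0,-29.4,10.2,0,1,0,0,0,-29.4,10.2,0,1]
}}

```text
time: 1.75
tool_pos: [0.509, -0.0242, 0.2493]
ee_rot: [-3.139, -0.001, 1.819]
wrist_force: [0.0, 0.4, 0.5]
width: 0.0004
finger_force: 0.0
```

```bash
python3 - <<'E'
from h import *
import pickle
go([-.04,0,.25])
s,o,c=snap("wrist"); pickle.dump((s,o,c),open("w1.pkl","wb"))
cv2.imwrite("pics/w1.png",s["image"][...,::-1]); print(robot.get_obs()["width"])
E
```

```text
rot [-0.0021 -0.0013 -0.0025] cm [-0.17 -0.14 -0.07] now coder [-38.5   1.7 249.3] F [0.1 0.4 0.5] t 1.75
0.00032664464362185466
```

View pics/w1.png

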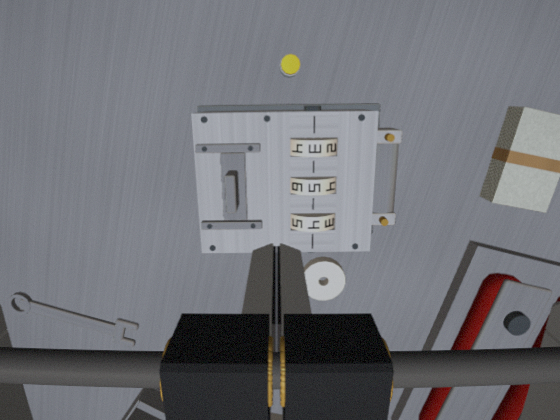

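The wrist view shows the wheels at (314,148) left, (314,187) middle and (313,223) right, with the tab at (233,190). Next I'll crop and rotate the image to read the numerals, and refine the pose.

```bash
cat >> h.py <<'E'
def ortho(s,o,name,z=.083):
    """deck patch, coder +x up, +y left, 8 px/mm/2 ; x -30..30, y 60..-60"""
    ys=np.linspace(.06,-.06,720); xs=np.linspace(.035,-.035,420)
    P=np.stack(np.broadcast_arrays(xs[:,None],ys[None],z),-1).reshape(-1,3)
    q=proj(P@RC.T+C,s,o).reshape(420,720,2).astype(np.float32)
    im=cv2.remap(s["image"],q[...,0],q[...,1],cv2.INTER_CUBIC)
    cv2.line(im,(0,210),(12,210),(255,0,0),1)
    for y in(.038,0,-.038): cv2.circle(im,(int((.06-y)*6000),410),3,(255,0,0),-1)
    cv2.imwrite(name,im[...,::-1])
E
python3 - <<'E'
from h import *
import pickle
s,o,c=pickle.load(open("w1.pkl","rb"))
ortho(s,o,"pics/o1.png")
k=cod(c); z=k[...,2]; reg=(abs(k[...,1])<.09)&(k[...,0]>-.14)&(k[...,0]<.1)
d=reg&(abs(z-.073)<.003); print("deckz",np.median(z[d]),cv2.minAreaRect((k[d][:,:2]*1000).astype(np.float32)))
for y in(.038,0,-.038):
    m=reg&(abs(k[...,1]-y)<.014)&(z>.077)&(abs(k[...,0])<.03); p=k[m]
    A=np.c_[2*p[:,0],2*p[:,2],np.ones(len(p))]; f=np.linalg.lstsq(A,(p[:,0]**2+p[:,2]**2),rcond=None)[0]
    print(y,len(p),"y",(p[:,1].min()+p[:,1].max())/2,p[:,1].mean(),"x",p[:,0].mean(),(p[:,0].min()+p[:,0].max())/2,"top",np.percentile(z[m],97),"circ",f[:2])
m=reg&(z>.1)&(z<.112)&(k[...,0]<-.06); p=k[m]; print("tab",len(p),p.mean(0),p.min(0),p.max(0))
E
```

```text
deckz 0.07351169213622633 ((-30.75390625, 1.1049118041992188), (178.56080627441406, 144.56227111816406), 0.609114944934845)
0.038 13600 y 0.03616618377047784 0.03130886215712669 x -0.009153889650447698 -0.0011572567511234314 top 0.3717105115409385 circ [-0.01683822  0.22415027]
0 1072 y 0.0033086003209228817 0.006926533863854261 x -0.014858701151516834 -0.007219771919212819 top 0.3128215157029669 circ [0.02434294 0.19280484]
-0.038 534 y -0.03593565716051973 -0.03523204817275056 x -0.0028988104504138346 -0.0031010879785004046 top 0.08418959366687868 circ [-0.00255162  0.06257507]
tab 431 [-0.08103996  0.00242991  0.10597575] [-0.08660361 -0.01591484  0.10013399] [-0.07623626  0.01934465  0.10822346]
```

View pics/o1.png

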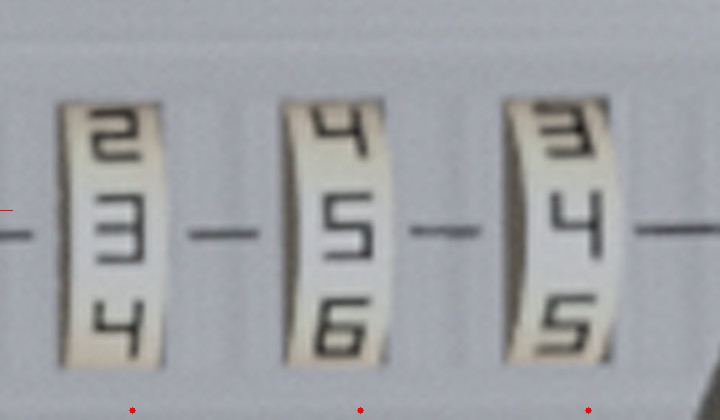

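The wheels read 3-5-4, so the left needs +3 and the right needs -2. The wrist view puts the origin about (-2.6, +2.2) mm from my estimate. I'll check the camera bias by projecting the TCP, then go above the left wheel.

```bash
cat >> h.py <<'E'
C=wor([-.0022,.0018,0]); YAW=0.2545; RC=R.from_euler("z",YAW).as_matrix()
E
python3 - <<'E'
from h import *
import pickle
s,o,c=pickle.load(open("w1.pkl","rb"))
print(C,"tcp px",proj(o["tool_pos"],s,o))
im=s["image"][225:275,245:310]; cv2.imwrite("pics/tip.png",cv2.resize(im,None,fx=8,fy=8,interpolation=cv2.INTER_CUBIC)[...,::-1])
go([-.010,.038,.095])
E
```

```text
[ 0.54422247 -0.01510153  0.        ] tcp px [[277.37628324 260.67957882]]
rot [-0.0014 -0.0016 -0.0045] cm [ 3.64  2.66 15.49] now coder [-36.5   1.5 249.9] F [ 0.2  0.1 -0.8] t 1.8
```

View pics/tip.png

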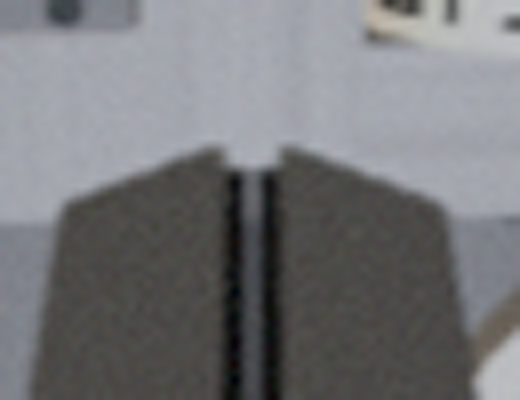

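The fingertip check matches the projection (edge predicted at row 243.6, seen at 243.7), so I trust the wrist calibration. The shut tips form a narrow ridge, so I'll stroke along an arc.

Call:
{"name": "move_arm", "arguments": {
  "deltas": [0,0,0,1.8,1.4,4,1,0,0,0,3.65,2.8,8,1,0,0,0,3.65,2.8,12,1,0,0,0,3.65,2.8,14.5,1,0,0,0,3.65,2.8,15.5,1,0,0,0,3.65,2.8,15.5,1,0,0,0,3.65,2.8,15.5,1]
}}

```text
time: 2.5
tool_pos: [0.5277, 0.0201, 0.0974]
ee_rot: [3.139, 0.001, 1.823]
wrist_force: [0.8, 0.5, -0.2]
width: 0.0007
finger_force: 0.0
```

```bash
python3 -c "
from h import *
go([-.0086,.038,.0835])"
```

```text
rot [ 0.003   0.0007 -0.0024] cm [-0.02 -0.15  1.39] now coder [-7.1 38.2 97.4] F [ 0.9  0.3 -0.2] t 2.5
```

Call:
{"name": "move_arm", "arguments": {
  "deltas": [0,0,0,0,-0.15,0.5,1,0,0,0,0,-0.15,0.9,1,0,0,0,0,-0.15,1.0,1,0,0,0,0,-0.15,1.05,1,0,0,0,0,-0.15,1.1,1,0,0,0,0,-0.15,1.1,1]
}}

```text
time: 3.1
tool_pos: [0.5256, 0.0189, 0.0845]
ee_rot: [3.141, -0.0, 1.822]
wrist_force: [-0.0, 0.0, -1.0]
width: 0.0005
finger_force: 0.0
```

```bash
python3 -c "
from h import *
go([-.0086,.038,.0817])"
```

```text
rot [ 0.0002 -0.     -0.0037] cm [0.04 0.09 0.28] now coder [-9.5 37.6 84.5] F [-0.  0. -1.] t 3.1
```

Call:
{"name": "move_arm", "arguments": {
  "deltas": [0,0,0,0,0.1,0.05,1,0,0,0,0,0.1,0.1,1,0,0,0,0,0.1,0.13,1,0,0,0,0,0.1,0.16,1,0,0,0,0,0.1,0.16,1]
}}

```text
time: 3.6
tool_pos: [0.5264, 0.0192, 0.0828]
ee_rot: [-3.141, -0.0, 1.822]
wrist_force: [0.1, -0.3, -0.6]
width: 0.0005
finger_force: 0.0
```

```bash
python3 -c "
from h import *
go([-.0086,.038,.0817])"
```

```text
rot [-0.0001 -0.0001 -0.0035] cm [0.03 0.   0.11] now coder [-8.6 37.7 82.8] F [-0.  -0.3 -0.6] t 3.6
```

Call:
{"name": "move_arm", "arguments": {
  "deltas": [0,0,0,0,0,0.04,1,0,0,0,0,0,0.08,1,0,0,0,0,0,0.1,1,0,0,0,0,0,0.1,1]
}}

```text
time: 4.0
tool_pos: [0.5266, 0.0192, 0.0824]
ee_rot: [3.141, 0.0, 1.822]
wrist_force: [-1.4, -0.2, 4.5]
width: 0.0004
finger_force: 2.1
```

Call:
{"name": "move_arm", "arguments": {
  "deltas": [0,0,0,0,0,0.03,1,0,0,0,0,0,0.05,1,0,0,0,0,0,0.05,1]
}}

```text
time: 4.3
tool_pos: [0.5267, 0.0192, 0.0824]
ee_rot: [3.141, 0.0, 1.822]
wrist_force: [-1.8, -0.5, 6.4]
width: 0.0001
finger_force: 3.2
```

Call:
{"name": "move_arm", "arguments": {
  "deltas": [0,0,0,0,0,0.1,1,0,0,0,0,0,0.1,1,0,0,0,0,0.13,0.06,1,0,0,0,0,0.26,0.03,1,0,0,0,0,0.41,0.0,1]
}}

```text
time: 4.8
tool_pos: [0.5283, 0.0196, 0.0826]
ee_rot: [-3.137, 0.0, 1.822]
wrist_force: [-9.5, -2.2, 11.0]
width: 0.0003
finger_force: 6.3
```

```bash
python3 -c "
from h import *
go([-.0045,.038,.0817])"
```

```text
rot [-0.0049  0.0002 -0.0036] cm [0.04 0.22 0.09] now coder [-6.7 37.6 82.6] F [-9.7  0.2 11. ] t 4.8
```

Call:
{"name": "move_arm", "arguments": {
  "deltas": [0,0,0,0,0.17,-0.03,1,0,0,0,0,0.32,-0.06,1,0,0,0,0,0.47,-0.07,1,0,0,0,0,0.62,-0.08,1]
}}

```text
time: 5.2
tool_pos: [0.5366, 0.0218, 0.0832]
ee_rot: [3.141, 0.0, 1.822]
wrist_force: [-0.7, 1.1, 5.0]
width: 0.0004
finger_force: 2.7
```

```bash
python3 -c "
from h import *
go([-.0045,.038,.0817])"
```

```text
rot [ 0.0008  0.0001 -0.0035] cm [ 0.03 -0.64  0.15] now coder [ 1.9 37.6 83.2] F [-0.4  1.2  5. ] t 5.2
```

Call:
{"name": "move_arm", "arguments": {
  "deltas": [0,0,0,0,0,-0.5,1,0,0,0,-2,-1,-2,1,0,0,0,-6,-2,-2.5,1,0,0,0,-8,-2,-2.5,1,0,0,0,-8,-2,-2.5,1,0,0,0,-8,-2,-2.5,1]
}}

```text
time: 5.8
tool_pos: [0.5367, -0.0606, 0.1066]
ee_rot: [-3.141, -0.001, 1.821]
wrist_force: [0.6, 0.9, -0.3]
width: 0.0006
finger_force: 0.0
```

```bash
cat >> h.py <<'E'
def strips(s,o):
    """unrolled rim of each wheel: list of (angle x width) grey strips, angle -.7...7 rad, + towards +x up"""
    th=np.linspace(.7,-.7,140); out=[]
    for y0 in(.038,0,-.038):
        yy=y0+np.linspace(.007,-.007,50)
        P=np.stack(np.broadcast_arrays(.028*np.sin(th)[:,None],yy[None],.055+.028*np.cos(th)[:,None]),-1).reshape(-1,3)
        q=proj(P@RC.T+C,s,o).reshape(140,50,2).astype(np.float32)
        out.append(cv2.cvtColor(cv2.remap(s["image"],q[...,0],q[...,1],cv2.INTER_CUBIC),cv2.COLOR_RGB2GRAY))
    return out
E
python3 - <<'E'
from h import *
import pickle
s,o,c=snap("wrist"); go([0,0,.1])
s0,o0,_=pickle.load(open("w1.pkl","rb"))
A=strips(s0,o0); B=strips(s,o)
cv2.imwrite("pics/st1.png",cv2.resize(np.hstack([np.pad(x,((0,0),(0,10))) for x in A+B]),None,fx=2,fy=3))
E
```

```text
rot [-0.0007 -0.0012 -0.0033] cm [4.16 1.86 0.66] now coder [-18.7 -41.5 106.6] F [0.1 0.4 0.1] t 5.85
```

View pics/st1.png

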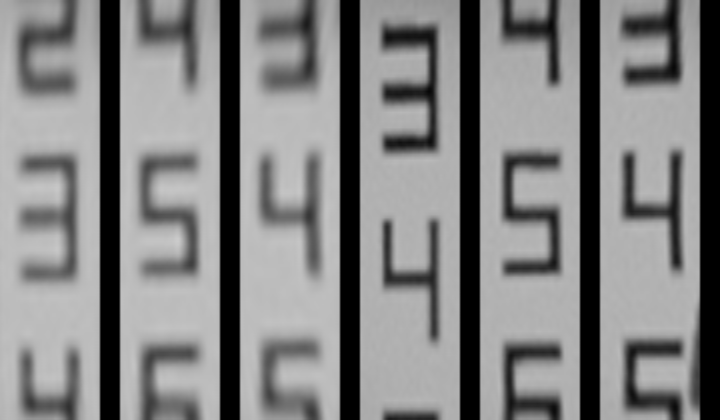

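Strips 1–3 are the start (3-5-4) and 4–6 are now. The left wheel's 4 sits at row 280 instead of 215, about 0.2 rad short, while the middle and right wheels are unchanged. I'll check whether it is still settling.

```bash
cat >> h.py <<'E'
import pickle
def read(name=None):
    """per wheel: best matches of digit patches (digit, offset rad towards +x, score)"""
    s,o,_=snap("wrist"); B=strips(s,o); s0,o0,_=pickle.load(open("w1.pkl","rb"))
    A=strips(s0,o0); T={3:A[0][46:96],5:A[1][46:96],4:A[2][46:96]}
    for k,b in zip("LMR",B):
        r=[]
        for d,t in T.items():
            m=cv2.matchTemplate(b,t[:,4:-4],cv2.TM_CCOEFF_NORMED); _,v,_,(x,y)=cv2.minMaxLoc(m); r.append((d,round(-(y-46)*1.4/139,3),round(v,2)))
        print(k,r)
    if name: cv2.imwrite(name,cv2.resize(np.hstack([np.pad(x,((0,0),(0,10))) for x in B]),None,fx=2,fy=3))
E
python3 -c "
from h import *
read(); read()
go([-.0086,.038,.090])"
```

```text
L [(3, 0.423, 0.94), (5, 0.413, 0.79), (4, -0.222, 0.91)]
M [(3, 0.01, 0.78), (5, 0.0, 0.96), (4, 0.0, 0.61)]
R [(3, 0.02, 0.63), (5, 0.01, 0.66), (4, 0.01, 0.96)]
L [(3, 0.423, 0.93), (5, 0.413, 0.79), (4, -0.212, 0.94)]
M [(3, 0.01, 0.79), (5, 0.0, 0.96), (4, 0.0, 0.6)]
R [(3, 0.02, 0.64), (5, 0.01, 0.67), (4, 0.01, 0.96)]
rot [-0.0005 -0.0008 -0.0023] cm [7.92 0.98 1.68] now coder [-18.5 -41.2 106.8] F [0.2 1.1 0.1] t 5.95
```

Call:
{"name": "move_arm", "arguments": {
  "deltas": [0,0,0,4,0.5,0,1,0,0,0,7.9,0.9,0,1,0,0,0,7.9,0.9,1,1,0,0,0,7.9,0.9,2,1,0,0,0,7.9,0.9,2.2,1,0,0,0,7.9,0.9,2.25,1,0,0,0,7.9,0.9,2.25,1]
}}

```text
time: 6.65
tool_pos: [0.5261, 0.0173, 0.0845]
ee_rot: [-3.141, -0.0, 1.821]
wrist_force: [0.1, 1.0, -0.5]
width: 0.0004
finger_force: 0.0
```

```bash
python3 -c "
from h import *
go([-.0095,.038,.0800])"
```

```text
rot [-0.0003 -0.     -0.0048] cm [ 0.21 -0.01  0.45] now coder [-9.4 35.9 84.5] F [ 0.3  0.9 -0.5] t 6.65
```

Call:
{"name": "move_arm", "arguments": {
  "deltas": [0,0,0,0.15,0,0.2,1,0,0,0,0.15,0,0.3,1,0,0,0,0.15,0,0.36,1,0,0,0,0.15,0,0.42,1,0,0,0,0.15,0,0.42,1]
}}

```text
time: 7.15
tool_pos: [0.5263, 0.0192, 0.0823]
ee_rot: [3.14, 0.001, 1.822]
wrist_force: [-2.6, -1.0, 6.5]
width: 0.0008
finger_force: 3.4
```

```bash
python3 -c "
from h import *
go([-.0095,.038,.0800])"
```

```text
rot [ 0.0018  0.001  -0.0037] cm [ 0.03 -0.08  0.23] now coder [-8.7 37.7 82.3] F [-2.7 -0.4  6.5] t 7.15
```

Call:
{"name": "move_arm", "arguments": {
  "deltas": [0,0,0,0,0,0.08,1,0,0,0,0,0,0.13,1,0,0,0,0,0.2,0.1,1,0,0,0,0,0.4,0.06,1,0,0,0,0,0.55,0.03,1,0,0,0,0,0.7,0.0,1]
}}

```text
time: 7.75
tool_pos: [0.5326, 0.0208, 0.0831]
ee_rot: [3.141, 0.001, 1.822]
wrist_force: [-5.5, -1.6, 11.2]
width: 0.0003
finger_force: 5.4
```

```bash
python3 -c "
from h import *
go([0.0095,.038,.0800])"
```

```text
rot [ 0.0007  0.0013 -0.0036] cm [0.04 1.17 0.31] now coder [-2.2 37.7 83.1] F [-5.7 -0.2 11.2] t 7.75
```

Call:
{"name": "move_arm", "arguments": {
  "deltas": [0,0,0,0,0.2,0,1,0,0,0,0,0.4,0,1,0,0,0,0,0.6,0.02,1,0,0,0,0,0.8,0.06,1,0,0,0,0,1.0,0.11,1,0,0,0,0,1.15,0.15,1,0,0,0,0,1.15,0.15,1]
}}

```text
time: 8.45
tool_pos: [0.5463, 0.0245, 0.0812]
ee_rot: [3.134, 0.001, 1.822]
wrist_force: [4.1, 1.1, 4.6]
width: 0.0005
finger_force: 2.9
```

```bash
python3 -c "
from h import *
go([0.0095,.038,.0800])"
```

```text
rot [ 0.0072  0.0009 -0.0034] cm [ 0.02 -0.25  0.12] now coder [12.  37.8 81.2] F [4.2 0.  4.6] t 8.45
```

Call:
{"name": "move_arm", "arguments": {
  "deltas": [0,0,0,0,0,-1,1,0,0,0,-4,-1.5,-2.5,1,0,0,0,-8,-2.5,-2.5,1,0,0,0,-8,-2.5,-2.5,1,0,0,0,-8,-2.5,-2.5,1]
}}

```text
time: 8.95
tool_pos: [0.5384, -0.0601, 0.1035]
ee_rot: [-3.14, -0.001, 1.82]
wrist_force: [0.3, -0.4, -0.2]
width: 0.0004
finger_force: 0.0
```

```bash
python3 -c "
from h import *
read()
go([-.0093,.038,.0840])"
```

```text
L [(3, 0.0, 0.79), (5, 0.0, 0.94), (4, 0.0, 0.56)]
M [(3, 0.01, 0.78), (5, 0.0, 0.95), (4, 0.0, 0.58)]
R [(3, 0.02, 0.62), (5, 0.01, 0.65), (4, 0.01, 0.96)]
rot [-0.0016 -0.0015 -0.0042] cm [7.93 0.71 1.95] now coder [-16.7 -41.3 103.4] F [-0.9  0.3  0.7] t 9.0
```

Call:
{"name": "move_arm", "arguments": {
  "deltas": [0,0,0,4,0.3,0,1,0,0,0,7.95,0.7,0,1,0,0,0,7.95,0.7,1,1,0,0,0,7.95,0.7,1.8,1,0,0,0,7.95,0.7,1.95,1,0,0,0,7.95,0.7,2.0,1,0,0,0,7.95,0.7,2.1,1]
}}

```text
time: 9.7
tool_pos: [0.5265, 0.0184, 0.083]
ee_rot: [3.141, 0.0, 1.821]
wrist_force: [0.2, 0.1, -0.5]
width: -0.0001
finger_force: 0.0
```

```bash
python3 -c "
from h import *
go([-.0093,.038,.0804])"
```

```text
rot [ 0.0001  0.0001 -0.0047] cm [ 0.11 -0.06  0.26] now coder [-8.7 36.9 83. ] F [ 0.2  0.  -0.5] t 9.7
```

Call:
{"name": "move_arm", "arguments": {
  "deltas": [0,0,0,0.1,0,0.15,1,0,0,0,0.1,0,0.27,1,0,0,0,0.1,0,0.36,1,0,0,0,0.1,0,0.36,1]
}}

```text
time: 10.1
tool_pos: [0.5269, 0.0188, 0.0823]
ee_rot: [3.139, 0.003, 1.821]
wrist_force: [-3.0, -1.8, 9.5]
width: 0.0005
finger_force: 5.0
```

```bash
python3 -c "
from h import *
go([-.0093,.038,.0804])"
```

```text
rot [ 0.0022  0.0027 -0.0044] cm [ 0.09 -0.1   0.19] now coder [-8.3 37.1 82.3] F [-3.4 -1.   9.5] t 10.1
```

Call:
{"name": "move_arm", "arguments": {
  "deltas": [0,0,0,0,0.1,0.03,1,0,0,0,0,0.25,0.0,1,0,0,0,0,0.4,-0.03,1,0,0,0,0,0.55,-0.06,1,0,0,0,0,0.7,-0.09,1,0,0,0,0,0.85,-0.1,1,0,0,0,0,1.0,-0.1,1]
}}

```text
time: 10.8
tool_pos: [0.5371, 0.0215, 0.0831]
ee_rot: [3.138, 0.002, 1.821]
wrist_force: [-0.2, -1.1, 7.6]
width: 0.0006
finger_force: 3.6
```

```bash
python3 -c "
from h import *
go([0.009,.038,.0804])"
```

```text
rot [ 0.0036  0.0024 -0.0045] cm [0.08 0.66 0.27] now coder [ 2.3 37.2 83.1] F [-0.5 -1.   7.6] t 10.8
```

Call:
{"name": "move_arm", "arguments": {
  "deltas": [0,0,0,0,0.15,0.03,1,0,0,0,0,0.3,0.06,1,0,0,0,0,0.45,0.1,1,0,0,0,0,0.55,0.13,1,0,0,0,0,0.55,0.13,1]
}}

```text
time: 11.3
tool_pos: [0.5435, 0.0232, 0.0822]
ee_rot: [3.135, 0.002, 1.821]
wrist_force: [-0.4, -0.9, 7.3]
width: 0.0005
finger_force: 3.6
```

```bash
python3 -c "
from h import *
go([0.009,.038,.0804])"
```

```text
rot [ 0.0062  0.0024 -0.0043] cm [ 0.07 -0.    0.18] now coder [ 9.  37.3 82.2] F [-0.6 -0.7  7.3] t 11.3
```

Now at x=9.0, so about a full numeral has been rolled. I'll lift vertically, then go on past the right wheel to look.

Call:
{"name": "move_arm", "arguments": {
  "deltas": [0,0,0,0,0,-1,1,0,0,0,-4,-0.5,-2.5,1,0,0,0,-8,-1,-2.5,1,0,0,0,-11,-1,-2.5,1,0,0,0,-11,-1,-2.5,1,0,0,0,-11,-1,-2.5,1]
}}

```text
time: 11.9
tool_pos: [0.5584, -0.0853, 0.104]
ee_rot: [-3.141, -0.001, 1.82]
wrist_force: [0.0, -0.1, -0.8]
width: 0.0005
finger_force: 0.0
```

```bash
python3 -c "
from h import *
read('pics/r2.png')
go([.0093,-.038,.0840])"
```

```text
L [(3, 0.0, 0.69), (5, -0.01, 0.85), (4, -0.181, 0.64)]
M [(3, 0.01, 0.79), (5, 0.0, 0.95), (4, 0.0, 0.55)]
R [(3, 0.02, 0.64), (5, 0.01, 0.66), (4, 0.01, 0.95)]
rot [-0.0004 -0.0012 -0.0038] cm [3.28 1.3  2.  ] now coder [ -3.8 -70.8 104. ] F [-0.5 -0.  -0.1] t 11.95
```

View pics/r2.png

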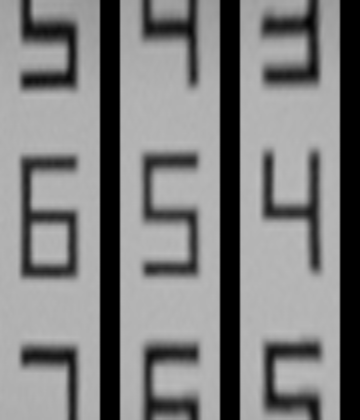

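The strips now read 6-5-4, all centred. Next is the right wheel, two strokes towards -x.

Call:
{"name": "move_arm", "arguments": {
  "deltas": [0,0,0,3.4,1.25,0,1,0,0,0,3.4,1.25,1,1,0,0,0,3.4,1.25,1.8,1,0,0,0,3.4,1.25,2.0,1,0,0,0,3.4,1.25,2.1,1,0,0,0,3.4,1.25,2.1,1]
}}

```text
time: 12.55
tool_pos: [0.5622, -0.0495, 0.083]
ee_rot: [-3.141, 0.0, 1.821]
wrist_force: [0.9, -0.5, -0.0]
width: 0.0004
finger_force: 0.0
```

```bash
python3 -c "
from h import *
go([.0090,-.038,.0804])"
```

```text
rot [-0.0001  0.0003 -0.004 ] cm [-0.02  0.02  0.26] now coder [  8.8 -37.8  83. ] F [ 0.8 -0.8 -0. ] t 12.55
```

Call:
{"name": "move_arm", "arguments": {
  "deltas": [0,0,0,0,0,0.15,1,0,0,0,0,0,0.27,1,0,0,0,0,0,0.36,1,0,0,0,0,0,0.36,1]
}}

```text
time: 12.95
tool_pos: [0.5637, -0.0494, 0.082]
ee_rot: [3.138, 0.001, 1.821]
wrist_force: [-1.5, 2.0, 6.7]
width: 0.0005
finger_force: 3.4
```

```bash
python3 -c "
from h import *
go([.0090,-.038,.0804])"
```

```text
rot [ 0.0038  0.0013 -0.004 ] cm [ 0.01 -0.12  0.16] now coder [ 10.2 -38.1  82. ] F [-0.9  2.3  6.7] t 12.95
```

Call:
{"name": "move_arm", "arguments": {
  "deltas": [0,0,0,0,0,0.1,1,0,0,0,0,-0.15,0.06,1,0,0,0,0,-0.3,0.02,1,0,0,0,0,-0.45,-0.03,1,0,0,0,0,-0.6,-0.05,1]
}}

```text
time: 13.45
tool_pos: [0.5602, -0.0505, 0.0827]
ee_rot: [3.132, 0.002, 1.822]
wrist_force: [5.6, 1.7, 5.6]
width: 0.0003
finger_force: 3.0
```

```bash
python3 -c "
from h import *
go([-.0090,-.038,.0804])"
```

```text
rot [ 0.0097  0.0022 -0.0036] cm [ 0.02 -1.56  0.22] now coder [  6.6 -38.3  82.7] F [5.8 0.3 5.6] t 13.45
```

Call:
{"name": "move_arm", "arguments": {
  "deltas": [0,0,0,0,0,0.1,1,0,0,0,0,-0.1,0.11,1,0,0,0,0,-0.2,0.1,1]
}}

```text
time: 13.75
tool_pos: [0.5596, -0.0508, 0.0828]
ee_rot: [3.129, 0.003, 1.822]
wrist_force: [7.0, 3.3, 7.3]
width: -0.0001
finger_force: 3.8
```

```bash
python3 -c "
from h import *
go([-.0090,-.038,.0804])"
```

```text
rot [ 0.0129  0.0028 -0.0036] cm [ 0.03 -1.49  0.22] now coder [  5.9 -38.4  82.8] F [7.6 1.4 7.3] t 13.75
```

Call:
{"name": "move_arm", "arguments": {
  "deltas": [0,0,0,0,0,0.1,1,0,0,0,0,0,0.15,1,0,0,0,0,-0.1,0.15,1,0,0,0,0,-0.15,0.15,1]
}}

```text
time: 14.15
tool_pos: [0.5593, -0.0509, 0.0828]
ee_rot: [3.125, 0.003, 1.822]
wrist_force: [7.9, 4.8, 10.3]
width: 0.0004
finger_force: 5.6
```

```bash
python3 -c "
from h import *
go([-.0090,-.038,.0804])"
```

```text
rot [ 0.0162  0.0033 -0.0034] cm [ 0.04 -1.47  0.21] now coder [  5.6 -38.4  82.8] F [ 8.8  2.7 10.3] t 14.15
```

Call:
{"name": "move_arm", "arguments": {
  "deltas": [0,0,0,0,-0.1,0,1,0,0,0,0,-0.2,-0.01,1,0,0,0,0,-0.2,-0.01,1]
}}

```text
time: 14.45
tool_pos: [0.5559, -0.0519, 0.083]
ee_rot: [3.129, 0.004, 1.822]
wrist_force: [1.8, 3.0, 14.6]
width: 0.0003
finger_force: 7.1
```

```bash
python3 -c "
from h import *
go([-.0090,-.038,.0804])"
```

```text
rot [ 0.0124  0.0035 -0.0034] cm [ 0.05 -1.11  0.25] now coder [  2.1 -38.6  83. ] F [ 2.5  2.5 14.6] t 14.45
```

Call:
{"name": "move_arm", "arguments": {
  "deltas": [0,0,0,0,-0.15,-0.05,1,0,0,0,0,-0.3,-0.06,1,0,0,0,0,-0.45,-0.06,1,0,0,0,0,-0.6,-0.04,1,0,0,0,0,-0.75,0,1,0,0,0,0,-0.9,0.04,1,0,0,0,0,-0.9,0.04,1]
}}

```text
time: 15.15
tool_pos: [0.5437, -0.0552, 0.0813]
ee_rot: [3.138, 0.003, 1.821]
wrist_force: [-3.1, 0.4, 15.0]
width: 0.0006
finger_force: 7.3
```

```bash
python3 -c "
from h import *
go([-.0090,-.038,.0804])"
```

```text
rot [ 0.004   0.0031 -0.004 ] cm [0.07 0.15 0.09] now coder [-10.5 -38.7  81.3] F [-2.9  1.2 15. ] t 15.15
```

Call:
{"name": "move_arm", "arguments": {
  "deltas": [0,0,0,0,0,-0.4,1,0,0,0,0,0,-1.5,1,0,0,0,-3.2,0.7,-2.2,1,0,0,0,-3.2,0.7,-2.2,1,0,0,0,-3.2,0.7,-2.2,1]
}}

```text
time: 15.65
tool_pos: [0.5568, -0.0837, 0.0988]
ee_rot: [-3.14, -0.001, 1.821]
wrist_force: [-0.8, 0.6, 0.4]
width: 0.0003
finger_force: 0.0
```

```bash
python3 -c "
from h import *
read()
go([.0090,-.038,.0830])"
```

```text
L [(3, 0.0, 0.69), (5, -0.01, 0.85), (4, -0.181, 0.65)]
M [(3, 0.01, 0.78), (5, 0.0, 0.95), (4, 0.0, 0.57)]
R [(3, 0.01, 0.95), (5, 0.0, 0.76), (4, 0.01, 0.6)]
rot [-0.0017 -0.0013 -0.004 ] cm [3.1  1.42 1.55] now coder [ -5.3 -69.   98.4] F [-0.7 -0.7  0.5] t 15.7
```

Right wheel is at 3, centred. One more stroke.

Call:
{"name": "move_arm", "arguments": {
  "deltas": [0,0,0,3.1,1.4,0,1,0,0,0,3.1,1.4,0.8,1,0,0,0,3.1,1.4,1.4,1,0,0,0,3.1,1.4,1.6,1,0,0,0,3.1,1.4,1.75,1,0,0,0,3.1,1.4,1.9,1,0,0,0,3.1,1.4,1.95,1,0,0,0,3.1,1.4,1.95,1]
}}

```text
time: 16.5
tool_pos: [0.563, -0.0493, 0.0821]
ee_rot: [3.14, -0.002, 1.821]
wrist_force: [-3.9, 3.0, 10.4]
width: 0.0004
finger_force: 4.6
```

```bash
python3 -c "
from h import *
go([.0090,-.038,.0830])"
```

```text
rot [ 0.0015 -0.0016 -0.0039] cm [-0.02 -0.06 -0.09] now coder [  9.6 -37.8  82.1] F [-3.   3.9 10.4] t 16.5
```

Call:
{"name": "move_arm", "arguments": {
  "deltas": [0,0,0,0,-0.2,0.05,1,0,0,0,0,-0.4,0.05,1,0,0,0,0,-0.6,0.03,1,0,0,0,0,-0.8,0.02,1]
}}

```text
time: 16.9
tool_pos: [0.5595, -0.0511, 0.0829]
ee_rot: [3.13, 0.001, 1.822]
wrist_force: [5.6, 3.4, 6.4]
width: 0.0002
finger_force: 3.4
```

```bash
python3 -c "
from h import *
go([-.0090,-.038,.0830])"
```

```text
rot [ 0.0118  0.0011 -0.0036] cm [ 0.07 -1.47 -0.03] now coder [  5.7 -38.7  82.9] F [6.2 1.9 6.4] t 16.9
```

Call:
{"name": "move_arm", "arguments": {
  "deltas": [0,0,0,0.05,0,0.15,1,0,0,0,0.05,-0.1,0.2,1,0,0,0,0.05,-0.25,0.2,1,0,0,0,0.05,-0.35,0.18,1]
}}

```text
time: 17.3
tool_pos: [0.5582, -0.0519, 0.0829]
ee_rot: [3.125, 0.003, 1.822]
wrist_force: [7.5, 4.1, 9.2]
width: 0.0006
finger_force: 4.8
```

```bash
python3 -c "
from h import *
go([-.0090,-.038,.0830])"
```

```text
rot [ 0.017   0.0032 -0.0037] cm [ 0.1  -1.32 -0.03] now coder [  4.2 -39.1  82.9] F [8.3 2.1 9.2] t 17.3
```

Call:
{"name": "move_arm", "arguments": {
  "deltas": [0,0,0,0,0,0.07,1,0,0,0,0,-0.1,0.07,1,0,0,0,0,-0.2,0.05,1,0,0,0,0,-0.2,0.03,1]
}}

```text
time: 17.7
tool_pos: [0.5548, -0.0529, 0.083]
ee_rot: [3.128, 0.003, 1.821]
wrist_force: [1.9, 2.8, 13.4]
width: 0.0008
finger_force: 6.8
```

```bash
python3 -c "
from h import *
go([-.0090,-.038,.0830])"
```

```text
rot [ 0.0132  0.0035 -0.0039] cm [ 0.12 -0.97 -0.01] now coder [  0.7 -39.3  83. ] F [ 2.5  2.2 13.4] t 17.7
```

Call:
{"name": "move_arm", "arguments": {
  "deltas": [0,0,0,0,-0.15,-0.03,1,0,0,0,0,-0.3,-0.03,1,0,0,0,0,-0.45,-0.01,1,0,0,0,0,-0.6,0.02,1,0,0,0,0,-0.72,0.05,1,0,0,0,0,-0.72,0.05,1]
}}

```text
time: 18.3
tool_pos: [0.5435, -0.056, 0.0811]
ee_rot: [3.139, 0.003, 1.821]
wrist_force: [-5.5, -0.5, 15.5]
width: 0.0003
finger_force: 8.2
```

```bash
python3 -c "
from h import *
go([-.0090,-.038,.0830])"
```

```text
rot [ 0.0025  0.0031 -0.0044] cm [ 0.14  0.2  -0.19] now coder [-11.  -39.4  81.1] F [-5.5  0.9 15.5] t 18.3
```

Call:
{"name": "move_arm", "arguments": {
  "deltas": [0,0,0,0,0,-0.4,1,0,0,0,0,0,-1.5,1,0,0,0,-3.2,0.7,-2.2,1,0,0,0,-3.2,0.7,-2.2,1,0,0,0,-3.2,0.7,-2.2,1]
}}

```text
time: 18.8
tool_pos: [0.5575, -0.0842, 0.0987]
ee_rot: [-3.141, -0.001, 1.82]
wrist_force: [0.2, 0.6, -0.4]
width: 0.0007
finger_force: 0.0
```

```bash
python3 -c "
from h import *
read('pics/r3.png')
go([-.11,0,.13])"
```

```text
L [(3, 0.0, 0.7), (5, -0.01, 0.86), (4, -0.181, 0.65)]
M [(3, 0.01, 0.79), (5, 0.0, 0.96), (4, 0.0, 0.58)]
R [(3, 0.02, 0.78), (5, -0.161, 0.67), (4, -0.161, 0.55)]
rot [-0.0011 -0.0012 -0.0042] cm [  6.92 -10.55  -3.15] now coder [ -4.8 -69.6  98.3] F [-0.3 -1.2 -0.3] t 18.85
```

View pics/r3.png

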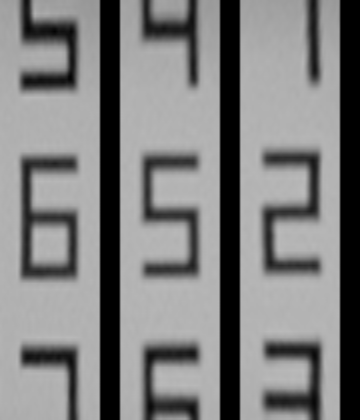

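The strips read 6-5-2, all centred. Next I'll push the locking bar from behind its tab.

Call:
{"name": "move_arm", "arguments": {
  "deltas": [0,0,0,0,0,-3.2,1,0,0,0,2.5,-4,-3.2,1,0,0,0,5,-8,-3.2,1,0,0,0,6.9,-10.5,-3.2,1,0,0,0,6.9,-10.5,-1,1,0,0,0,6.9,-10.5,0.8,1,0,0,0,6.9,-10.5,0.8,1,0,0,0,6.9,-10.5,0.8,1]
}}

```text
time: 19.65
tool_pos: [0.4382, -0.0425, 0.0906]
ee_rot: [-3.141, -0.001, 1.822]
wrist_force: [-0.1, -0.0, -0.2]
width: 0.0002
finger_force: 0.0
```

```bash
python3 -c "
from h import *
go([-.098,0,.09])"
```

```text
rot [-0.0011 -0.0008 -0.0029] cm [-0.01  1.15  0.06] now coder [-109.5    0.2   90.6] F [-0.1 -0.  -0.2] t 19.65
```

Call:
{"name": "move_arm", "arguments": {
  "deltas": [0,0,0,0,0.6,0,1,0,0,0,0,1.1,0,1,0,0,0,0,1.4,0,1,0,0,0,0,1.6,0,1,0,0,0,0,1.8,0,1,0,0,0,0,2.0,0,1,0,0,0,0,2.0,0,1]
}}

```text
time: 20.35
tool_pos: [0.4584, -0.0381, 0.0909]
ee_rot: [3.141, 0.0, 1.822]
wrist_force: [-2.9, -1.6, 1.4]
width: 0.0004
finger_force: 1.1
```

```bash
python3 -c "
from h import *
go([-.084,0,.09])"
```

```text
rot [ 0.0003  0.0001 -0.0035] cm [0.07 0.49 0.09] now coder [-88.9  -0.7  90.9] F [-3.2 -0.8  1.4] t 20.35
```

Sliding friction of about 3 N shows the bar is moving, so I'll continue to the stop.

Call:
{"name": "move_arm", "arguments": {
  "deltas": [0,0,0,0,0.2,0,1,0,0,0,0,0.4,0,1,0,0,0,0,0.6,0,1,0,0,0,0,0.8,0,1,0,0,0,0,0.8,0,1]
}}

```text
time: 20.85
tool_pos: [0.4613, -0.0373, 0.091]
ee_rot: [-3.13, -0.0, 1.822]
wrist_force: [-16.8, -4.3, 12.4]
width: 0.0004
finger_force: 8.3
```

```bash
python3 -c "
from h import *
go([-.084,0,.09])"
```

```text
rot [-0.0118 -0.0002 -0.0037] cm [0.06 0.19 0.09] now coder [-85.9  -0.6  91. ] F [-17.4   0.   12.4] t 20.85
```

Call:
{"name": "move_arm", "arguments": {
  "deltas": [0,0,0,0,-0.5,0,1,0,0,0,0,-2,0,1,0,0,0,0,-2,-4,1,0,0,0,0,-1,-8,1,0,0,0,0,2,-12,1,0,0,0,0,4.8,-15.8,1,0,0,0,0,4.8,-15.8,1,0,0,0,0,4.8,-15.8,1]
}}

```text
time: 21.65
tool_pos: [0.5135, -0.0238, 0.2491]
ee_rot: [3.139, 0.0, 1.823]
wrist_force: [-0.5, -0.0, -1.2]
width: 0.0004
finger_force: 0.0
```

```bash
python3 - <<'E'
from h import *
read(); go([-.04,0,.25])
s,o,c=snap("wrist")
def tab(c):
    k=cod(c); z=k[...,2]; p=k[(z>.1)&(z<.112)&(k[...,0]<-.05)&(k[...,0]>-.1)&(abs(k[...,1])<.025)]; return len(p),p.mean(0),np.percentile(p,[5,95],0)
print(tab(pickle.load(open("w1.pkl","rb"))[2])); print(tab(c))
cv2.imwrite("pics/w2.png",cv2.resize(s["image"][90:270,180:420],None,fx=3,fy=3)[...,::-1])
E
```

```text
L [(3, -0.01, 0.71), (5, -0.02, 0.9), (4, -0.191, 0.68)]
M [(3, -0.01, 0.77), (5, -0.02, 0.97), (4, -0.02, 0.66)]
R [(3, 0.01, 0.77), (5, -0.171, 0.65), (4, -0.171, 0.56)]
rot [-0.0008 -0.001  -0.0031] cm [ 0.04 -0.69 -0.24] now coder [-33.1  -0.4 247.6] F [ 0.4  0.7 -0.7] t 21.7
(431, array([-0.07883681,  0.00094526,  0.10597575]), array([[-0.08350948, -0.01535344,  0.10314854],
       [-0.07438426,  0.01689499,  0.10753751]]))
(437, array([-0.06890498,  0.00091577,  0.10602077]), array([[-0.07361118, -0.01562738,  0.10350063],
       [-0.06444885,  0.01679204,  0.10747471]]))
```

View pics/w2.png

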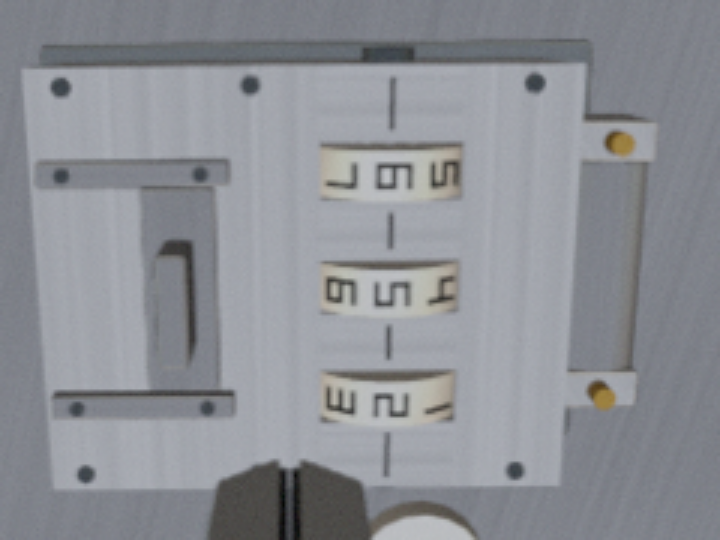

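The tab (about (175,310) in the crop) has moved 9.9 mm, so the bar is fully home. The wheels read 6-5-2 and the arm is clear, so I'm handing in.

```bash
python3 -c "
from bench import robot
print(robot.close_job())"
```

```text
the job is handed in; nothing more can be done
None
```

The coder is set to 6-5-2, the locking bar is home (tab measured 9.9 mm forward of its start), the arm is clear, and I handed the job in at about 22 s; no verdict was returned.

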